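# Load the solenoid coil stand, set its spring tension and switch it on

## Robot

A 7-joint arm with a two-finger parallel gripper is mounted at the origin on a cart in front of the work surface, level with it; the furniture and walls round the work are solid. World frame = base frame: x ahead of the robot, y to its left, z up, the work surface at z = 0. Lengths are in m, angles in rad, forces in N, time in s.
With the tool pointing down it reaches from about 0.425 to 0.875 m from the base axis. Payload 9.9 kg.
Tool frame: the origin (TCP) lies between the finger pads; the fingertips stand 8 mm ahead of it and the grasp point (between the pads) lies 11 mm behind it (manip.tcp_to_tips is the x of the fingertips in the tool frame, in m); x points along the fingers, y is the direction in which the jaws open and shut, and the axes are right-handed (so a half turn about x gives the same grasp; the last joint's range is limited). The gripper opens to 85 mm and grips with 20 to 120 N. Pads are 22 mm wide; open, the fingers measure 114 mm over their backs; the gripper's body (76 mm by 85 mm) begins 54 mm behind the grasp point. The pads swing forward as they close: fully open they stand 13 mm farther back than shut.
Start: joints at [-1.281, 0.576, 0.025, 1.437, -0.015, 1.129, -0.057], TCP at [0.246, 0.628, 0.239] pointing down, gripper open.
Joint ranges: [-2.76, 2.76], [-0.34, 2.15], [-1.52, 1.57], [0.19, 2.46], [-1.09, 4.23], [0.17, 1.99], [-2.82, 2.82]. Speed limits (rad/s): [2.22, 2.22, 3.01, 3.01, 3.14, 3.14, 3.14].

## Interface

Orientations are given as [roll, pitch, yaw] about the fixed x, y, z axes, in that order (R = Rz(yaw) Ry(pitch) Rx(roll)).
In Python, from station import manip gives the robot as it stands.
- The arm moves only by the tool move_arm, never from a script. Its argument "moves" is a list of rows, each a list of 7 numbers: the shift along the world's x, y, z in mm, then the turn, a rotation vector about the world's x, y, z in degrees, then the closure in counts, from 0 (fully open) to 255 (shut). In form: [[tx, ty, tz, wx, wy, wz, gripper], ...]. A call has 1 to 20 rows; each row is the pose to reach, as a shift and turn from the pose commanded when the call began; what a row does not reach only later rows make up. A row lasts 1/10 s, in which the tool goes at most 50 mm and 8.59 degrees, less where a joint would pass 70% of its speed; a pose out of reach is approached as far as the arm can. A call with a gripper value outside its range is refused whole. The fingers move at their own pace and stop on an object; "force" is the grip in N (left out, the last holds). Time passes only in rows, so rows that repeat a pose let the fingers close. It gives the time, the measured TCP pose, the force and the opening at its end, in the units of the state.
- manip.sense(): the state, without advancing time (a new reading comes with each control period).
- manip.snapshot(name): name is "scene" or "top" or "wrist"; returns the picture (420x560x3 uint8, red, green, blue); there is no depth.
- manip.get_calibration(name): a dict with "fx", "fy", "cx", "cy" (pixels), "world_from_camera" (4x4, takes a point from camera to world coordinates). Camera axes: x right, y down, z forward; pixel columns grow to the right and rows downward; lengths in m; the calibration is good to about 2 mm. A picture is of the moment at which its call begins: read the wrist's pose just before it. get_calibration takes no time and is no camera call; for the wrist camera it gives the pose at the moment of the call.
- manip.hand_in(): hands the job in, once; it reports no verdict.
The state is a dict: "time_s": time; "joint_positions": joint angles; "qvel": joint speeds; "joint_efforts": joint torques, N m; "tcp_pos": TCP position; "orientation": TCP orientation; "ft_force": force on the tool from outside, world axes, zero at the start; "wrist_torque": the same for the moment, N m; "width": finger opening in m.
Only numpy, scipy, OpenCV 4.12 (cv2) and the standard library are available. Lean on these libraries where they do the work, as an engineer would, in place of code of your own. Each camera call takes 0.05 s, during which the arm holds its last target. There are 200 camera calls.

## Task

Get the coil stand ready for its run: take the protective caps off the spindles and put them in the steel tray, then mount every coil bobbin upright on a spindle of its own, pushed down to the seat. With the stand loaded, turn the tension knob until the needle on the spring carriage stands at the black mark tab, let go of the knob, and last of all throw the toggle switch over to on (away from you). Leave the jar and the black cylinder where they are.

Things in the scene. Friction and masses are not known exactly. Their poses are not given: they have to be found in the camera images.
- stand: Coil stand, fixed: aluminium plate 12 mm thick, from -110 to +140 mm in its x and +-180 mm in its y; origin on its underside. x points away from the robot (turned up to 0.15 rad), y left. Far row: three equal spindles. Near row from the left: toggle switch, spring guide with scale, tension knob. All but spindles with loads, knob and switch is under 45 mm above the bench.
- spindle_0 (a point): Centre of the left spindle's seat, the face on which a bobbin's underside rests, 16 mm above the bench, at (85, 110) mm in the stand's frame. A steel pin 15 mm in diameter, tapered to 6 mm at the top, rises 34 mm from here. Axes as the stand's.
- spindle_1 (a point): Centre of the middle spindle's seat, the face on which a bobbin's underside rests, 16 mm above the bench, at (85, 0) mm in the stand's frame. A steel pin 15 mm in diameter, tapered to 6 mm at the top, rises 34 mm from here. Axes as the stand's.
- spindle_2 (a point): Centre of the right spindle's seat, the face on which a bobbin's underside rests, 16 mm above the bench, at (85, -110) mm in the stand's frame. A steel pin 15 mm in diameter, tapered to 6 mm at the top, rises 34 mm from here. Axes as the stand's.
- bobbin_a_mid (a point): Solenoid coil bobbin, 200 g, 54 mm high: square black foot flange 64 x 64 x 6 mm with a small connector block near one edge (to 15 mm above the underside); above it a round grey barrel 46 mm in diameter, to grip; 22 mm bore right through. The point is on the axis, 28 mm above the underside; z points to the barrel end. Stands upright on the bench. One of two or three alike; may be absent.
- bobbin_b_mid (a point): Solenoid coil bobbin, 200 g, 54 mm high: square black foot flange 64 x 64 x 6 mm with a small connector block near one edge (to 15 mm above the underside); above it a round grey barrel 46 mm in diameter, to grip; 22 mm bore right through. The point is on the axis, 28 mm above the underside; z points to the barrel end. Stands upright on the bench. One of two or three alike; may be absent.
- bobbin_c_mid (a point): Solenoid coil bobbin, 200 g, 54 mm high: square black foot flange 64 x 64 x 6 mm with a small connector block near one edge (to 15 mm above the underside); above it a round grey barrel 46 mm in diameter, to grip; 22 mm bore right through. The point is on the axis, 28 mm above the underside; z points to the barrel end. Stands upright on the bench. One of two or three alike; may be absent.
- cap_a_mid (a point): Protective cap over a spindle: square, grey, 40 x 40 mm, 60 mm high, 80 g, closed on top, hollow below (24 mm square, 52 mm deep). The point is on the axis, 30 mm above the underside; z points to the closed top, x and y are square to the sides. Two or three of the spindles have one; may be absent.
- cap_b_mid (a point): Protective cap over a spindle: square, grey, 40 x 40 mm, 60 mm high, 80 g, closed on top, hollow below (24 mm square, 52 mm deep). The point is on the axis, 30 mm above the underside; z points to the closed top, x and y are square to the sides. Two or three of the spindles have one; may be absent.
- cap_c_mid (a point): Protective cap over a spindle: square, grey, 40 x 40 mm, 60 mm high, 80 g, closed on top, hollow below (24 mm square, 52 mm deep). The point is on the axis, 30 mm above the underside; z points to the closed top, x and y are square to the sides. Two or three of the spindles have one; may be absent.
- tray_in (a point): Open steel tray for the caps, fixed to the bench: 180 mm (x) by 130 mm (y), 30 mm high, walls and floor 4 mm. The point is the centre of the inner floor; axes along its sides.
- tension_knob (a joint): Angle of the tension knob, rad, 0 to 5.6; grows as the knob is turned clockwise seen from above. It stays where it is left (about 0.1 N m of friction and spring, rising slightly).
- tension_knob_grip (a point): On the knob's vertical axis, 69 mm above the bench, at (-55, -115) mm in the stand's frame: where to grip. The black knob is a bar 42 mm long, 14 mm thick, 32 mm high (top 76 mm above the bench) on a disc 44 mm in diameter. This point's x runs along the bar and turns with it; a white line lies on one half of the bar.
- pointer_tip (a point): Tip of the steel needle on the brass carriage that presses the coil spring; it moves to the stand's +y (to the left) over the white scale as the knob is turned clockwise, 8 mm per radian, and comes back as it is turned back. It cannot be pushed by hand. 24 mm above the bench.
- mark (a point): The set mark: middle of the right-to-left width of a black tab 6 mm wide on the near edge of the white scale, in line with the needle's tip when the tension is right. Axes as the stand's, so the needle's error lies along y. It cannot be moved by hand.
- switch (a joint): Angle of the toggle switch, rad: 0 is off (leaning 0.5 rad toward the robot), 1.0 is on (leaning 0.5 rad away, to the stand's +x). It stays where it is left; about 1 N at the ball moves it.
- switch_tip (a point): Centre of the black ball, 26 mm in diameter, at the end of the switch lever. The lever is 60 mm long and swings about an axis along the stand's y through the point (-55, 140, 34) mm in the stand's frame; it stands on a block 70 x 50 mm whose top is 37 mm above the bench.
- fluid_jar: Bystander: small brown jar with a black lid, 46 mm in diameter, 71 mm high; origin at the centre of its underside.
- black_cylinder: Bystander: black cylinder 44 mm in diameter, 91 mm high; origin at the centre of its underside.
There are look-alikes about, which are no part of the job. Leave any pink or purple look-alike of the part that bears cap_a_mid alone.

How it is judged:
On the way, in this order (a step that is already met when the one before it is completed fails the run):
1. all caps lie in the tray and every bobbin is seated on a spindle of its own (((horizontal distance between bobbin_a_mid and spindle_0 below 0.007 m and z of bobbin_a_mid in the frame of spindle_0 below 0.034 m) or (horizontal distance between bobbin_a_mid and spindle_1 below 0.007 m and z of bobbin_a_mid in the frame of spindle_1 below 0.034 m) or (horizontal distance between bobbin_a_mid and spindle_2 below 0.007 m and z of bobbin_a_mid in the frame of spindle_2 below 0.034 m)) and angle between each of bobbin_a_mid, bobbin_b_mid, bobbin_c_mid's own z axis and vertical below 0.12 rad and ((horizontal distance between bobbin_b_mid and spindle_0 below 0.007 m and z of bobbin_b_mid in the frame of spindle_0 below 0.034 m) or (horizontal distance between bobbin_b_mid and spindle_1 below 0.007 m and z of bobbin_b_mid in the frame of spindle_1 below 0.034 m) or (horizontal distance between bobbin_b_mid and spindle_2 below 0.007 m and z of bobbin_b_mid in the frame of spindle_2 below 0.034 m)) and ((horizontal distance between bobbin_c_mid and spindle_0 below 0.007 m and z of bobbin_c_mid in the frame of spindle_0 below 0.034 m) or (horizontal distance between bobbin_c_mid and spindle_1 below 0.007 m and z of bobbin_c_mid in the frame of spindle_1 below 0.034 m) or (horizontal distance between bobbin_c_mid and spindle_2 below 0.007 m and z of bobbin_c_mid in the frame of spindle_2 below 0.034 m)) and x of cap_a_mid in the frame of tray_in between -0.086 and 0.086 m and y of cap_a_mid in the frame of tray_in between -0.061 and 0.061 m and height (world z) of each of cap_a_mid, cap_b_mid, cap_c_mid below 0.045 m and x of cap_b_mid in the frame of tray_in between -0.086 and 0.086 m and y of cap_b_mid in the frame of tray_in between -0.061 and 0.061 m and x of cap_c_mid in the frame of tray_in between -0.086 and 0.086 m and y of cap_c_mid in the frame of tray_in between -0.061 and 0.061 m), for 0.2 s.
2. the knob has been turned until the needle stands at the mark, and is let go (y of pointer_tip in the frame of mark between -0.003 and 0.003 m and contact force between the fingers and tension_knob below 0.5 N), for 0.3 s.
3. the toggle switch is on (value of joint switch above 0.85 rad), for 0.2 s.
At the end, for the whole second after the job is handed in: Every cap lies in the tray (its middle inside the walls, under 45 mm above the bench); every bobbin is upright on a spindle of its own, within 7 mm of its axis and 6 mm of the seat; the needle is within 3 mm of the middle of the 6 mm mark tab; the switch is past 0.85 rad (all of step 1 and y of pointer_tip in the frame of mark between -0.003 and 0.003 m and value of joint switch above 0.85 rad); the robot touches nothing.
It fails at once if the jar is moved more than 3 cm (distance of fluid_jar from where it was at the start of the episode above 0.03 m).
It fails at once if the black cylinder is moved more than 3 cm (distance of black_cylinder from where it was at the start of the episode above 0.03 m).
Of bobbin_a, bobbin_b, bobbin_c only 2 to 3 are there at a start; the rules pass over those that are not, and their reading is None.
Of cap_a, cap_b, cap_c only 2 to 3 are there at a start; the rules pass over those that are not, and their reading is None.
At some moment in a run one of bobbin_a, bobbin_b, bobbin_c may be knocked a few centimetres aside while the robot is not near it.
Once in a run the grip may slacken for a moment while it holds something.
It also fails if it takes over 210 s, if anything falls off the work surface, if the arm or the gripper's body presses on something with over 40 N, if the wrist force passes 120 N, or if a joint passes its speed limit or range.

## Working session

There is one attempt and no reset: what is moved stays moved. The work goes in short steps, Python scripts to look and compute and a tool call to move; the robot and the scene stay as the last step left them, time stands still between calls to the robot, and variables do not carry over. Pictures are saved under pics/ and viewed, about 12 in all and at most 16, crops included, and the job is handed in when it is done.

Besides the shell and the picture viewer there is one more tool, called after "Request:" by a JSON object that holds its "method" and its "body", one argument or row to a line. move_arm: Moves the arm, as the interface text tells. Its arguments: {"type":"object","properties":{"moves":{"type":"array"},"force":{"type":"number"}},"required":["moves"]}

```bash
ls; mkdir -p pics; python3 - <<'E'
from station import manip
import cv2,numpy as np
s=manip.sense();print({k:np.round(v,3) for k,v in s.items()})
for n in("scene","top"):
    im=manip.snapshot(n);cv2.imwrite(f"pics/{n}0.png",im[:,:,::-1]);c=manip.get_calibration(n);print(n,c["fx"],c["fy"],c["cx"],c["cy"],np.round(c["world_from_camera"],4).tolist())
E
```

```text
pics
{'time_s': np.float64(0.0), 'joint_positions': array([-1.281,  0.577,  0.025,  1.438, -0.015,  1.129, -0.056]), 'qvel': array([ 0.002, -0.001,  0.001, -0.   , -0.   ,  0.001,  0.002]), 'joint_efforts': array([ 1.0000e-03, -7.6578e+01,  2.2510e+00, -2.8597e+01,  1.5000e-02,
        1.3000e-02, -0.0000e+00]), 'tcp_pos': array([0.246, 0.628, 0.238]), 'orientation': array([-1.527,  1.569, -1.9  ]), 'ft_force': array([ 0.93 ,  0.052, -0.41 ]), 'wrist_torque': array([ 0.01 ,  0.01 , -0.007]), 'width': np.float64(0.085)}
scene 387.41065288878514 387.41065288878514 283.61486862123076 211.0118442159606 [[-0.4321, -0.501, 0.7498, -0.2862], [-0.9018, 0.2361, -0.362, 0.3899], [0.0043, -0.8326, -0.5538, 0.7304], [0.0, 0.0, 0.0, 1.0]]
top 510.16457293745265 510.16457293745265 280.6000936850272 215.57445575966918 [[-0.0467, -0.9769, 0.2084, 0.2818], [-0.9989, 0.0457, -0.0097, -0.0273], [-0.0001, -0.2087, -0.978, 1.4287], [0.0, 0.0, 0.0, 1.0]]
```

View pics/scene0.png

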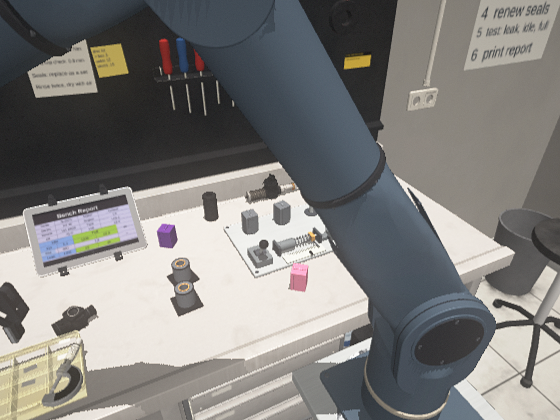

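View pics/top0.png

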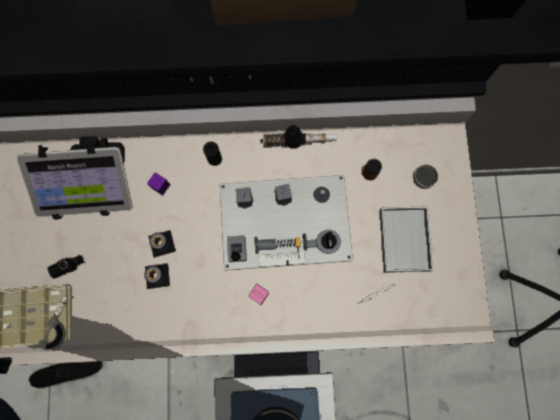

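```bash
cat > h.py <<'E'
import cv2,numpy as np
from station import manip
def ray(n,uv,z,T=None,c=None):
    c=c or manip.get_calibration(n);T=np.array(c["world_from_camera"])
    uv=np.atleast_2d(uv).astype(float)
    d=np.c_[(uv[:,0]-c["cx"])/c["fx"],(uv[:,1]-c["cy"])/c["fy"],np.ones(len(uv))]@T[:3,:3].T
    o=T[:3,3];return o+d*((z-o[2])/d[:,2])[:,None]
def proj(n,P,c=None):
    c=c or manip.get_calibration(n);T=np.linalg.inv(np.array(c["world_from_camera"]))
    p=np.atleast_2d(P)@T[:3,:3].T+T[:3,3]
    return np.c_[c["fx"]*p[:,0]/p[:,2]+c["cx"],c["fy"]*p[:,1]/p[:,2]+c["cy"]]
def snap(n,f,crop=None,k=1):
    c=manip.get_calibration(n);im=manip.snapshot(n)[:,:,::-1].copy();cv2.imwrite(f"pics/{f}.png",im)
    if crop:
        a,b,w,h=crop;im=cv2.resize(im[b:b+h,a:a+w],None,fx=k,fy=k,interpolation=cv2.INTER_CUBIC);cv2.imwrite(f"pics/{f}_c.png",im)
    return im,c
E
python3 - <<'E'
import cv2,numpy as np
from h import *
im=cv2.imread("pics/top0.png")
im=np.clip(im*1.5,0,255).astype(np.uint8)
a=cv2.resize(im[120:320,130:450],None,fx=2.5,fy=2.5,interpolation=cv2.INTER_CUBIC);cv2.imwrite("pics/top0c.png",a)
print(ray("top",[[223,185],[344,178],[351,260],[225,269]],.012).round(4))
for p,z in(((244,189),.076),((283,186),.076),((158,240),.054),((153,273),.054),((405,240),.03),((212,147),.09),((373,163),.07)):print(p,ray("top",p,z).round(3))
E
```

```text
[[ 0.6813  0.12    0.012 ]
 [ 0.6859 -0.2292  0.012 ]
 [ 0.4481 -0.2314  0.012 ]
 [ 0.4394  0.12    0.012 ]]
(244, 189) [[0.649 0.056 0.076]]
(283, 186) [[ 0.653 -0.051  0.076]]
(158, 240) [[0.522 0.296 0.054]]
(153, 273) [[0.433 0.309 0.054]]
(405, 240) [[ 0.495 -0.383  0.03 ]]
(212, 147) [[0.769 0.14  0.09 ]]
(373, 163) [[ 0.709 -0.305  0.07 ]]
```

View pics/top0c.png

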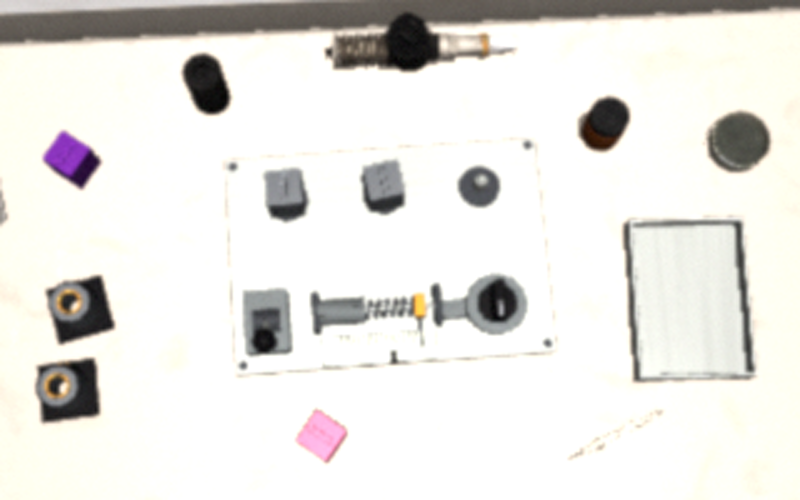

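```bash
python3 - <<'E'
from h import *
from scipy.spatial.transform import Rotation as R
s=manip.sense();M=R.from_euler("xyz",s["orientation"]).as_matrix();print(M.round(3),s["tcp_pos"])
c=manip.get_calibration("wrist");T=np.array(c["world_from_camera"]);print(c["fx"],c["cx"],c["cy"]);print(T.round(3))
t=np.eye(4);t[:3,:3]=M;t[:3,3]=s["tcp_pos"];print((np.linalg.inv(t)@T).round(4))
# plate from mask
im=cv2.imread("pics/top0.png");hsv=cv2.cvtColor(im,cv2.COLOR_BGR2HSV)
for p in((300,220),(235,220),(180,210),(300,300),(360,220)):print(p,im[p[1],p[0]],hsv[p[1],p[0]])
E
```

```text
[[-0.     0.365  0.931]
 [-0.001  0.931 -0.365]
 [-1.    -0.001  0.   ]] [0.24633119 0.62803918 0.23851845]
370.31516077766724 280.2703557271925 204.44719581536432
[[ 0.365  0.886  0.285  0.172]
 [ 0.931 -0.346 -0.113  0.656]
 [-0.002  0.307 -0.952  0.374]
 [ 0.     0.     0.     1.   ]]
[[ 1.000e-04 -3.071e-01  9.517e-01 -1.355e-01]
 [ 1.000e+00  6.000e-04  1.000e-04 -9.000e-04]
 [-6.000e-04  9.517e-01  3.071e-01 -7.910e-02]
 [ 0.000e+00  0.000e+00  0.000e+00  1.000e+00]]
(300, 220) [175 181 180] [ 35   8 181]
(235, 220) [180 185 185] [ 30   7 185]
(180, 210) [168 180 188] [ 18  27 188]
(300, 300) [178 189 198] [ 17  26 198]
(360, 220) [169 181 191] [ 16  29 191]
```

Request:
{"method": "move_arm", "body": {
  "moves": [
    [30,-50,20,0,0,0,0],
    [60,-100,40,0,0,0,0],
    [90,-150,60,0,0,0,0],
    [120,-200,80,0,0,0,0],
    [150,-250,100,0,0,0,0],
    [180,-300,110,0,0,0,0],
    [210,-350,110,0,0,0,0],
    [240,-400,110,0,0,0,0],
    [260,-440,110,0,0,0,0],
    [280,-480,110,0,0,0,0],
    [300,-520,110,0,0,0,0],
    [300,-560,110,0,0,0,0],
    [300,-600,110,0,0,0,0],
    [300,-640,110,0,0,0,0],
    [300,-680,110,0,0,0,0],
    [300,-680,110,0,0,0,0],
    [300,-680,110,0,0,0,0],
    [300,-680,110,0,0,0,0]
  ]
}}

```text
time_s: 1.9
tcp_pos: [0.5463, -0.0514, 0.349]
orientation: [2.874, 1.57, 2.5]
ft_force: [-0.3, 0.6, -0.1]
width: 0.0855
```

```bash
python3 - <<'E'
from h import *
im,c=snap("wrist","w1");print(np.array(c["world_from_camera"]).round(3))
im,c=snap("top","top1")
# plate by top0
im=cv2.imread("pics/top0.png");hsv=cv2.cvtColor(im,cv2.COLOR_BGR2HSV)
m=cv2.inRange(hsv,(0,0,140),(180,17,255));m[:175]=0;m[275:]=0;m[:,:212]=0;m[:,360:]=0
m=cv2.morphologyEx(m,cv2.MORPH_OPEN,np.ones((3,3)))
m=cv2.morphologyEx(m,cv2.MORPH_CLOSE,np.ones((25,25)))
k=max(cv2.findContours(m,0,2)[0],key=cv2.contourArea)
P=ray("top",k[:,0],.012)[:,:2];r=cv2.minAreaRect((P*1000).astype(np.float32));print(r,cv2.boxPoints(r))
E
```

```text
[[ 0.365  0.886  0.285  0.472]
 [ 0.931 -0.348 -0.112 -0.023]
 [ 0.     0.306 -0.952  0.485]
 [ 0.     0.     0.     1.   ]]
((566.8657836914062, -52.486114501953125), (248.8064422607422, 358.2303161621094), 1.585912823677063) [[ 437.55307   123.117455]
 [ 447.46738  -234.97562 ]
 [ 696.17847  -228.08969 ]
 [ 686.26416   130.00339 ]]
```

View pics/w1.png

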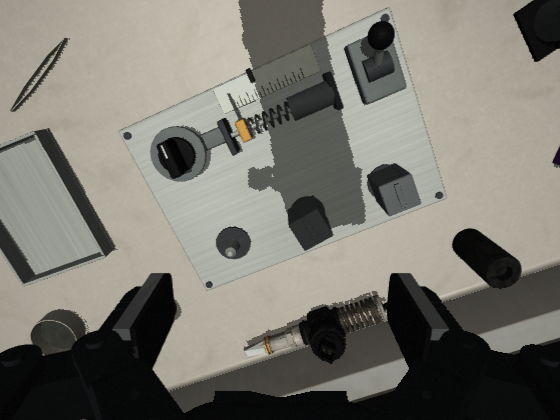

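```bash
cat >> h.py <<'E'
YAW=0.0277;O=np.array([.5519,-.0529])
def S(x,y,z=0):
    c,s=np.cos(YAW),np.sin(YAW);return np.array([O[0]+(c*x-s*y)/1e3,O[1]+(s*x+c*y)/1e3,z])
E
python3 - <<'E'
from h import *
im=cv2.imread("pics/w1.png")
pts=[S(85,-110,.05),S(85,-110,.016),S(85,0,.076),S(85,110,.076),S(-55,-115,.076),S(-110,-180,.012),S(140,-180,.012),S(140,180,.012),S(-110,180,.012)]
pp=proj("wrist",pts);print(pp.round(1))
a=cv2.resize(im[0:310,110:460],None,fx=2,fy=2,interpolation=cv2.INTER_CUBIC)
for p in pp:cv2.circle(a,tuple(int(v) for v in ((p-[110,0])*2).round()),3,(0,0,255),1)
for x in(-8,8):
  for y in (-20,20):
    for k in(0,1):
      p=S(85+(-20,-20,20,20)[0 if x<0 else 2],110*k+y,.076)
      q=proj("wrist",p)[0];cv2.circle(a,tuple(int(v) for v in (q-[110,0])*2),2,(0,255,0),1)
cv2.imwrite("pics/w1c.png",a[:600])
E
```

```text
[[227.1 253.5]
 [230.5 242.8]
 [308.1 230.1]
 [397.  195.6]
 [166.1 159.8]
 [114.5 130.1]
 [203.3 291.1]
 [445.3 198.9]
 [387.9   6.2]]
```

View pics/w1c.png

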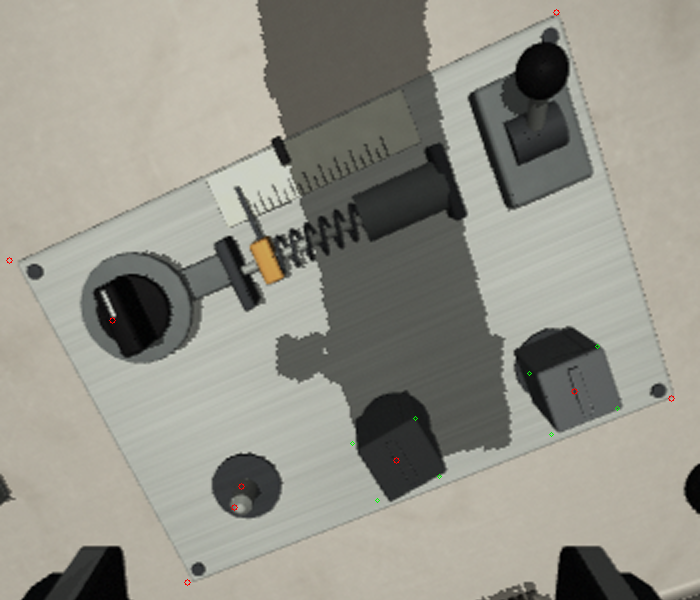

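```bash
python3 - <<'E'
from h import *
def w(u,v,z):return ray("wrist",[u/2+110,v/2],z)[0]
D=[(247,486,.016,85,-110),(241,503,.05,85,-110),(402,458,.076,85,0),(576,390,.076,85,110),(17,263,.012,-110,-180),(192,580,.012,140,-180),(560,17,.012,-110,180),(672,397,.012,140,180),(130,306,.03,-55,-115)]
A=np.array([w(u,v,z)[:2] for u,v,z,_,_ in D]);B=np.array([S(x,y)[:2] for *_,x,y in D])
print((1000*(A-B)).round(1))
for n,u,v,z in(("needle",238,188,.024),("mark",281,151,.013)):
    p=w(u,v,z)[:2]-O;c,s=np.cos(YAW),np.sin(YAW);print(n,(c*p[0]+s*p[1])*1e3,(-s*p[0]+c*p[1])*1e3)
print(manip.sense()["tcp_pos"])
E
```

```text
[[ 1.8  3.7]
 [-1.   5.2]
 [-0.1  3.7]
 [-0.2  1.2]
 [ 3.4  3.8]
 [-0.2  4.4]
 [ 3.2  1.6]
 [-0.1  1. ]
 [-0.5 -2.5]]
needle -93.04097463994707 -27.025845562220805
mark -102.65170922724576 4.4899131256560585
[ 0.54649765 -0.04990449  0.34902715]
```

Request:
{"method": "move_arm", "body": {
  "moves": [
    [45,2,0,0,0,8,0],
    [91,3,-20,0,0,16,0],
    [91,3,-60,0,0,23,0],
    [91,3,-105,0,0,23,0],
    [91,3,-150,0,0,23,0],
    [91,3,-195,0,0,23,0],
    [91,3,-235,0,0,23,0],
    [91,3,-270,0,0,23,0],
    [91,3,-295,0,0,23,0],
    [91,3,-305,0,0,23,0],
    [91,3,-305,0,0,23,0],
    [91,3,-305,0,0,23,255],
    [91,3,-305,0,0,23,255],
    [91,3,-305,0,0,23,255],
    [91,3,-305,0,0,23,255],
    [91,3,-305,0,0,23,255],
    [91,3,-305,0,0,23,255],
    [91,3,-305,0,0,23,255]
  ],
  "force": 50
}}

```text
time_s: 3.8
tcp_pos: [0.6384, -0.0486, 0.0459]
orientation: [0.035, 1.568, 0.062]
ft_force: [-1.2, -0.1, 6.6]
width: 0.0414
```

Request:
{"method": "move_arm", "body": {
  "moves": [
    [0,0,0,0,0,0,255],
    [0,0,30,0,0,0,255],
    [0,0,70,0,0,0,255],
    [0,0,115,0,0,0,255],
    [-10,-40,120,0,0,0,255],
    [-20,-80,120,0,0,0,255],
    [-35,-125,120,0,0,0,255],
    [-50,-170,120,0,0,0,255],
    [-65,-215,120,0,0,0,255],
    [-80,-260,120,0,0,0,255],
    [-90,-300,120,0,0,0,255],
    [-97,-330,120,0,0,0,255],
    [-97,-336,120,0,0,0,255],
    [-97,-336,120,0,0,0,255]
  ]
}}

```text
time_s: 5.2
tcp_pos: [0.5399, -0.386, 0.1647]
orientation: [-0.948, 1.57, -0.923]
ft_force: [0.4, 0.9, -0.4]
width: 0.0414
```

```bash
python3 - <<'E'
from h import *
s=manip.sense();print(s["tcp_pos"],s["width"],s["ft_force"])
im,c=snap("wrist","w2")
im2,c2=snap("top","top2")
cv2.imwrite("pics/m2.png",np.hstack([cv2.resize(im,(480,360)),cv2.resize(im2[130:300,200:460],(320,209))if 0 else cv2.resize(im2[120:300,300:460],(320,360))]))
E
```

```text
[ 0.53986174 -0.38600753  0.16469354] 0.04141764387377942 [ 0.43861672  0.88254966 -0.35015026]
```

View pics/m2.png

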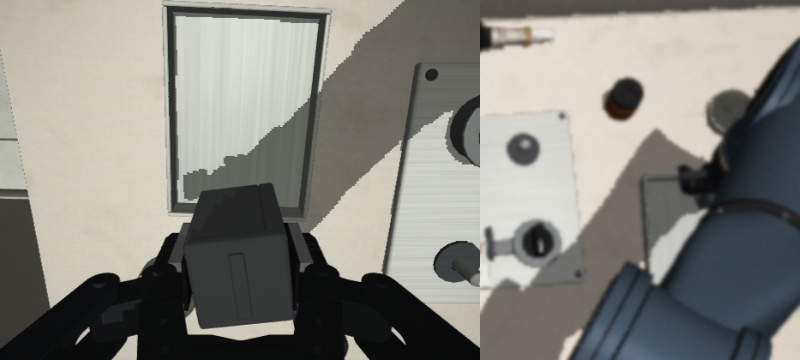

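```bash
python3 - <<'E'
from h import *
p=np.array([[163,5],[331,12],[305,219],[168,214]])*560/480
print(ray("wrist",p,.03).round(3))
E
```

```text
[[ 0.414 -0.446  0.03 ]
 [ 0.415 -0.318  0.03 ]
 [ 0.59  -0.322  0.03 ]
 [ 0.589 -0.449  0.03 ]]
```

Request:
{"method": "move_arm", "body": {
  "moves": [
    [5,1,-45,0,0,0,255],
    [5,1,-85,0,0,0,255],
    [5,1,-115,0,0,0,255],
    [5,1,-127,0,0,0,255],
    [5,1,-130,0,0,0,255],
    [5,1,-130,0,0,0,255],
    [5,1,-130,0,0,0,75],
    [5,1,-130,0,0,0,75],
    [5,1,-130,0,0,0,75],
    [5,1,-90,0,0,0,75],
    [5,1,-50,0,0,0,75],
    [5,1,0,0,0,0,75],
    [10,40,0,0,0,0,0],
    [20,85,0,0,0,0,0],
    [30,130,0,0,0,0,0],
    [40,175,0,0,0,0,0],
    [55,220,0,0,0,0,0],
    [70,265,0,0,0,0,0],
    [80,310,0,0,0,0,0],
    [90,355,0,0,0,0,0]
  ]
}}

```text
time_s: 7.3
tcp_pos: [0.6309, -0.0278, 0.1648]
orientation: [-0.028, 1.57, -0.001]
ft_force: [1.0, 0.1, -1.2]
width: 0.0853
```

Request:
{"method": "move_arm", "body": {
  "moves": [
    [2,45,0,0,0,0,0],
    [4,89,0,0,0,0,0],
    [4,89,-40,0,0,0,0],
    [4,89,-80,0,0,0,0],
    [4,89,-110,0,0,0,0],
    [4,89,-120,0,0,0,0],
    [4,89,-120,0,0,0,255],
    [4,89,-120,0,0,0,255],
    [4,89,-120,0,0,0,255],
    [4,89,-120,0,0,0,255],
    [4,89,-120,0,0,0,255],
    [4,89,-120,0,0,0,255],
    [4,89,-90,0,0,0,255],
    [4,89,-50,0,0,0,255],
    [4,89,-5,0,0,0,255],
    [4,89,0,0,0,0,255]
  ]
}}

```text
time_s: 8.9
tcp_pos: [0.6375, 0.0593, 0.1709]
orientation: [0.106, 1.561, 0.133]
ft_force: [0.5, 0.3, -0.7]
width: 0.0397
```

```bash
python3 - <<'E'
from h import *
s=manip.sense();print(s["tcp_pos"],s["width"],s["ft_force"])
im2,c2=snap("top","top3",(130,120,320,200),2.5)
E
```

```text
[0.63753107 0.05931543 0.17093621] 0.039741038582340384 [ 0.45116021  0.34931565 -0.65081947]
```

View pics/top3_c.png

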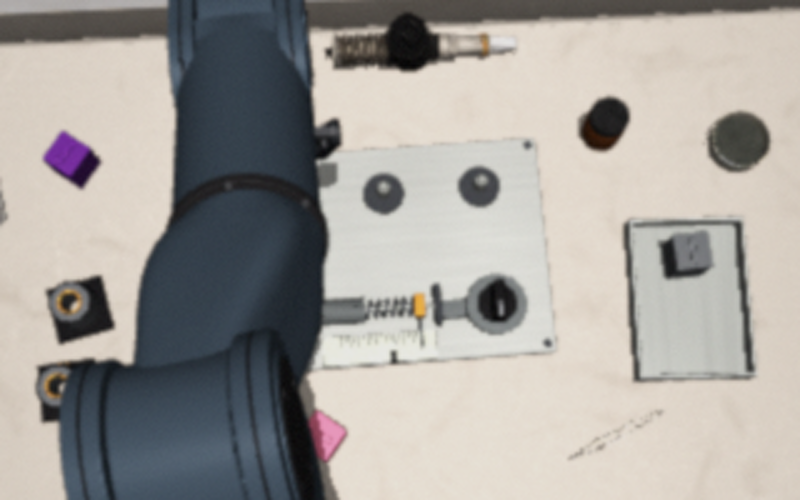

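Request:
{"method": "move_arm", "body": {
  "moves": [
    [0,0,0,0,0,0,255],
    [-15,-40,0,0,0,0,255],
    [-30,-80,0,0,0,0,255],
    [-48,-120,0,0,0,0,255],
    [-65,-165,0,0,0,0,255],
    [-83,-210,0,0,0,0,255],
    [-100,-255,0,0,0,0,255],
    [-120,-300,0,0,0,0,255],
    [-140,-345,0,0,0,0,255],
    [-160,-390,0,0,0,0,255],
    [-175,-430,0,0,0,0,255],
    [-179,-444,0,0,0,0,255],
    [-179,-444,0,0,0,0,255],
    [-179,-444,0,0,0,0,255]
  ]
}}

```text
time_s: 10.35
tcp_pos: [0.4555, -0.3832, 0.163]
orientation: [2.114, 1.568, 2.143]
ft_force: [0.4, 0.2, -1.2]
width: 0.0394
```

```bash
python3 - <<'E'
from h import *
s=manip.sense();print(s["tcp_pos"],s["width"],s["ft_force"],s["orientation"])
im,c=snap("wrist","w4")
cv2.imwrite("pics/w4s.png",cv2.resize(im,(480,360)))
E
```

```text
[ 0.45551607 -0.3832246   0.16301964] 0.03943671815285205 [ 0.37212686  0.22822151 -1.23632324] [2.11446777 1.56825958 2.14260655]
```

View pics/w4s.png

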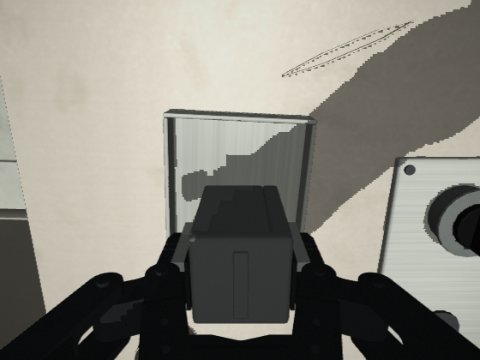

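Request:
{"method": "move_arm", "body": {
  "moves": [
    [2,0,-45,0,0,0,255],
    [2,0,-85,0,0,0,255],
    [2,0,-115,0,0,0,255],
    [2,0,-127,0,0,0,255],
    [2,0,-129,0,0,0,255],
    [2,0,-129,0,0,0,255],
    [2,0,-129,0,0,0,75],
    [2,0,-129,0,0,0,75],
    [2,0,-129,0,0,0,75],
    [2,0,-90,0,0,0,75],
    [2,0,-50,0,0,0,75],
    [2,0,0,0,0,0,75],
    [0,0,40,0,0,0,0],
    [0,0,80,0,0,0,0],
    [0,0,120,0,0,0,0],
    [0,45,150,0,0,0,0],
    [0,90,150,0,0,0,0],
    [0,135,150,0,0,0,0],
    [0,180,150,0,0,0,0],
    [0,225,150,0,0,0,0]
  ]
}}

```text
time_s: 12.4
tcp_pos: [0.455, -0.1579, 0.3148]
orientation: [-0.219, 1.57, -0.192]
ft_force: [0.9, 0.1, 0.2]
width: 0.0854
```

Request:
{"method": "move_arm", "body": {
  "moves": [
    [0,45,0,0,0,0,0],
    [0,90,0,0,0,0,0],
    [0,135,0,0,0,0,0],
    [0,180,0,0,0,0,0],
    [0,225,0,0,0,0,0],
    [0,270,0,0,0,0,0],
    [0,315,0,0,0,0,0],
    [0,360,0,0,0,0,0],
    [0,405,0,0,0,0,0],
    [0,430,0,0,0,0,0],
    [0,450,0,0,0,0,0],
    [0,455,0,0,0,0,0],
    [0,455,0,0,0,0,0],
    [0,455,0,0,0,0,0]
  ]
}}

```text
time_s: 13.8
tcp_pos: [0.4557, 0.2939, 0.3144]
orientation: [-1.299, 1.57, -1.273]
ft_force: [0.1, -0.3, -0.3]
width: 0.0856
```

```bash
python3 - <<'E'
from h import *
s=manip.sense();print(s["tcp_pos"],s["width"],s["ft_force"],s["orientation"])
im,c=snap("wrist","w5")
import pickle;pickle.dump(c,open("w5.pkl","wb"))
im2,c2=snap("top","top5")
cv2.imwrite("pics/m5.png",np.hstack([cv2.resize(im,(480,360)),cv2.resize(im2[120:300,300:460],(320,360))]))
E
```

```text
[0.45574169 0.29390521 0.31440127] 0.0855867738696302 [ 0.08244639 -0.34266771 -0.28852524] [-1.29893513  1.56998226 -1.27276428]
```

View pics/m5.png

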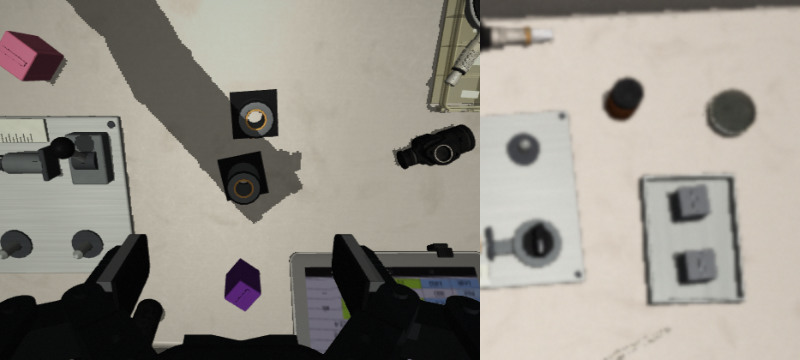

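```bash
python3 - <<'E'
from h import *
import pickle
c=pickle.load(open("w5.pkl","rb"));im=cv2.imread("pics/w5.png")
k=560/480
for (u,v) in((255,116),(244,186)):
    x,y=int(u*k),int(v*k);r=40
    g=cv2.resize(cv2.cvtColor(im[y-r:y+r,x-r:x+r],cv2.COLOR_BGR2GRAY),None,fx=4,fy=4,interpolation=cv2.INTER_CUBIC)
    g=cv2.normalize(g,None,0,255,cv2.NORM_MINMAX)
    h=cv2.HoughCircles(g,cv2.HOUGH_GRADIENT,1,10,param1=120,param2=20,minRadius=25,maxRadius=110)
    for cx,cy,rr in h[0][:5]:
        px=[x-r+cx/4,y-r+cy/4];print(np.round(px,1),rr/4,ray("wrist",px,.054,c=c)[0].round(4))
t=np.hstack([cv2.resize(im[int(v*k)-40:int(v*k)+40,int(u*k)-40:int(u*k)+40],(390,390),interpolation=cv2.INTER_CUBIC) for u,v in((255,116),(244,186))])
cv2.imwrite("pics/bob.png",t)
p=S(85,110,.05);print("expected px of pin0",proj("wrist",p,c=c),"bob diam px",370/.4*.046)
E
```

```text
[299.1 139.4] 11.9 [0.4309 0.3125 0.054 ]
[296.6 133.6] 9.15 [0.4249 0.3096 0.054 ]
[299.9 144.6] 16.975 [0.4364 0.3136 0.054 ]
[302.1 141.4] 15.8 [0.4329 0.3158 0.054 ]
[302.9 136.9] 15.375 [0.4282 0.3164 0.054 ]
[284.1 217.1] 19.7 [0.5191 0.2992 0.054 ]
[285.4 219.4] 17.325 [0.5218 0.3007 0.054 ]
[282.9 221.6] 20.725 [0.5246 0.2979 0.054 ]
[282.1 213.4] 23.975 [0.5147 0.2968 0.054 ]
[289.1 222.1] 14.625 [0.525  0.3051 0.054 ]
expected px of pin0 [[ 87.46056588 298.37784452]] bob diam px 42.55
```

View pics/bob.png

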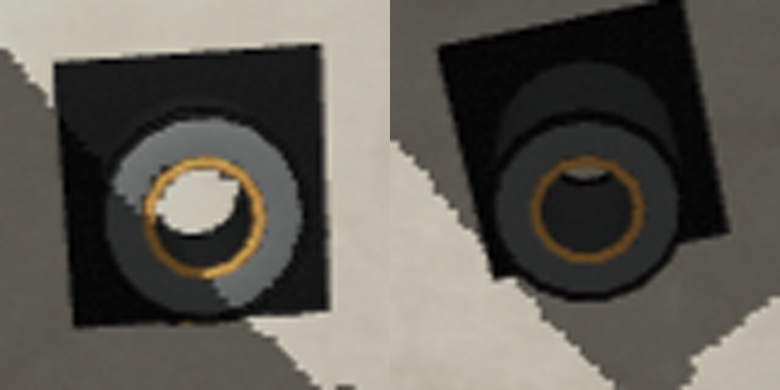

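```bash
python3 - <<'E'
from h import *
import pickle
c=pickle.load(open("w5.pkl","rb"));im=cv2.imread("pics/w5.png");g=cv2.cvtColor(im,cv2.COLOR_BGR2GRAY)
print(manip.sense()["tcp_pos"])
for u,v in((15,243),(86,243)):
    x,y=int(u*560/480),int(v*560/480);x0=max(0,x-20);w=g[y:y+28,x0:x0+40]
    m=(w>105).astype(np.uint8)
    print("\n".join("".join("%4d"%q for q in r[::2]) for r in w[::2])) if 0 else None
a=np.hstack([cv2.resize(im[260:320,0:80],(400,300),interpolation=cv2.INTER_CUBIC),cv2.resize(im[260:320,60:140],(400,300),interpolation=cv2.INTER_CUBIC)])
cv2.imwrite("pics/pins.png",a)
for n,P in(("m",S(85,0,.016)),("m50",S(85,0,.05)),("l16",S(85,110,.016)),("l50",S(85,110,.05))):print(n,proj("wrist",P,c=c).round(1))
E
```

```text
[0.45585409 0.29387519 0.31451008]
m [[ 17.2 284.3]]
m50 [[ -1.4 298.4]]
l16 [[100.2 284.3]]
l50 [[ 87.5 298.4]]
```

View pics/pins.png

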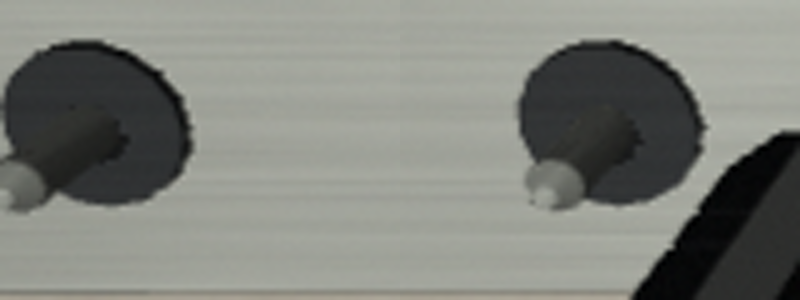

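Request:
{"method": "move_arm", "body": {
  "moves": [
    [-12,9,-40,0,0,0,0],
    [-25,18,-85,0,0,0,0],
    [-25,18,-130,0,0,0,0],
    [-25,18,-175,0,0,0,0],
    [-25,18,-220,0,0,0,0],
    [-25,18,-255,0,0,0,0],
    [-25,18,-278,0,0,0,0],
    [-25,18,-284,0,0,0,0],
    [-25,18,-284,0,0,0,0],
    [-25,18,-284,0,0,0,0]
  ]
}}

```text
time_s: 14.9
tcp_pos: [0.4313, 0.3136, 0.0315]
orientation: [0.576, 1.569, 0.603]
ft_force: [-0.2, 0.6, 0.4]
width: 0.0857
```

Request:
{"method": "move_arm", "body": {
  "moves": [
    [0,0,0,0,0,0,255],
    [0,0,0,0,0,0,255],
    [0,0,0,0,0,0,255],
    [0,0,0,0,0,0,255],
    [0,0,0,0,0,0,255],
    [0,0,0,0,0,0,255],
    [0,0,30,0,0,0,255],
    [0,0,70,0,0,0,255],
    [0,0,110,0,0,0,255],
    [0,0,150,0,0,0,255],
    [0,0,150,0,0,0,255]
  ],
  "force": 60
}}

```text
time_s: 16.0
tcp_pos: [0.4324, 0.3151, 0.1855]
orientation: [0.652, 1.562, 0.679]
ft_force: [1.2, 0.8, -1.4]
width: 0.0448
```

```bash
sed -i 's/^YAW.*/YAW=0.0277;O=np.array([.5526,-.0509])/' h.py; python3 - <<'E'
from h import *
s=manip.sense();print(s["tcp_pos"],s["width"],s["ft_force"],s["orientation"])
for y in(110,0,-110):print(S(85,y))
E
```

```text
[0.43242385 0.31509228 0.18552273] 0.04476906636107728 [ 1.22453412  0.75135017 -1.44487531] [0.6515941  1.56198151 0.67897963]
[0.63452078 0.061412   0.        ]
[ 0.63756739 -0.0485458   0.        ]
[ 0.640614  -0.1585036  0.       ]
```

Request:
{"method": "move_arm", "body": {
  "moves": [
    [18,-40,0,0,0,0,255],
    [36,-80,0,0,0,0,255],
    [54,-120,0,0,0,0,255],
    [72,-160,0,0,0,0,255],
    [90,-200,0,0,0,0,255],
    [108,-240,0,0,0,0,255],
    [126,-280,0,0,0,0,255],
    [144,-320,0,0,0,0,255],
    [162,-360,0,0,0,0,255],
    [180,-400,0,0,0,0,255],
    [195,-440,0,0,0,0,255],
    [205,-465,0,0,0,0,255],
    [208,-474,0,0,0,0,255],
    [208,-474,0,0,0,0,255],
    [208,-474,-40,0,0,0,255],
    [208,-474,-75,0,0,0,255],
    [208,-474,-85,0,0,0,255],
    [208,-474,-85,0,0,0,255]
  ]
}}

```text
time_s: 17.8
tcp_pos: [0.6374, -0.1586, 0.094]
orientation: [2.724, 1.567, 2.754]
ft_force: [-0.2, 0.0, -2.2]
width: 0.0448
```

```bash
python3 - <<'E'
from h import *
s=manip.sense();print(s["tcp_pos"],s["width"],s["ft_force"],s["orientation"])
im,c=snap("wrist","w6");im2,c2=snap("scene","sc6")
cv2.imwrite("pics/m6.png",np.hstack([cv2.resize(im,(400,300)),cv2.resize(im2[150:300,200:400],(400,300))]))
E
```

```text
[ 0.63737341 -0.15864755  0.09400385] 0.0448126122177923 [-0.15976932  0.03829318 -2.17916013] [2.72420966 1.56717467 2.75379867]
```

View pics/m6.png

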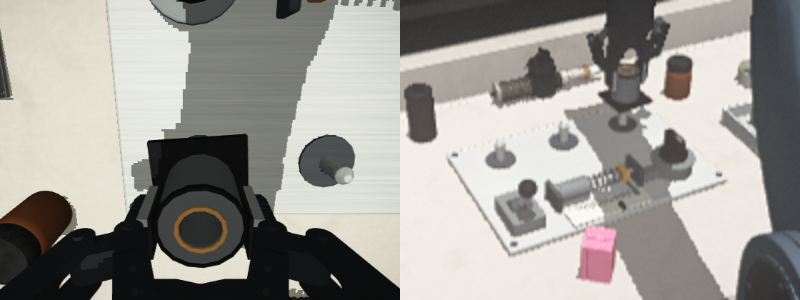

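```bash
python3 - <<'E'
from h import *
im=cv2.imread("pics/w6.png");hsv=cv2.cvtColor(im,cv2.COLOR_BGR2HSV)
m=cv2.inRange(hsv,(8,110,60),(28,255,255));m[:240]=0;m[:,:230]=0;m[:,330:]=0
k=np.argwhere(m)[:,::-1].astype(np.float32);e=cv2.fitEllipse(cv2.convexHull(k));print(e)
print("bob",ray("wrist",e[0],.1165).round(4))
print("pin1",ray("wrist",(481.6,246.4),.05).round(4),"disc1 px pred",proj("wrist",S(85,0,.016)),proj("wrist",S(85,0,.05)))
cv2.imwrite("pics/pin1.png",cv2.resize(im[170:280,400:510],(550,550),interpolation=cv2.INTER_CUBIC))
E
```

```text
((280.2931823730469, 320.8921203613281), (66.34580993652344, 75.66609954833984), 90.20694732666016)
bob [[ 0.6419 -0.1603  0.1165]]
pin1 [[ 0.6392 -0.0523  0.05  ]] disc1 px pred [[459.90550038 221.39879434]] [[489.21857726 243.76237808]]
```

View pics/pin1.png

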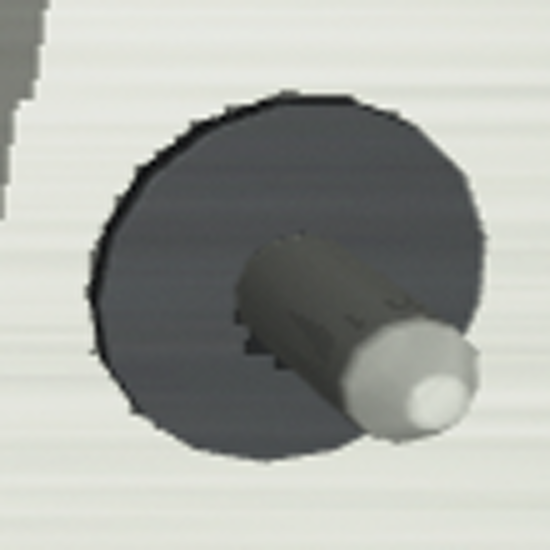

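Request:
{"method": "move_arm", "body": {
  "moves": [
    [2,1,0,0,0,0,255],
    [2,1,0,0,0,0,255],
    [2,1,-10,0,0,0,255],
    [2,1,-18,0,0,0,255],
    [2,1,-26,0,0,0,255],
    [2,1,-34,0,0,0,255],
    [2,1,-40,0,0,0,255],
    [2,1,-45,0,0,0,255],
    [2,1,-45,0,0,0,255],
    [2,1,-45,0,0,0,255]
  ]
}}

```text
time_s: 18.9
tcp_pos: [0.6406, -0.1596, 0.0503]
orientation: [-1.364, 1.571, -1.337]
ft_force: [1.0, 0.5, -1.9]
width: 0.0451
```

Request:
{"method": "move_arm", "body": {
  "moves": [
    [0,0,-2,0,0,0,255],
    [0,0,-3,0,0,0,255],
    [0,0,-3,0,0,0,60],
    [0,0,-3,0,0,0,0],
    [0,0,-3,0,0,0,0],
    [0,0,-3,0,0,0,0],
    [0,0,30,0,0,0,0],
    [0,0,75,0,0,0,0],
    [0,0,120,0,0,0,0],
    [0,0,165,0,0,0,0],
    [-10,40,210,0,0,0,0],
    [-20,80,240,0,0,0,0],
    [-35,125,240,0,0,0,0],
    [-50,170,240,0,0,0,0],
    [-65,215,240,0,0,0,0],
    [-80,260,240,0,0,0,0],
    [-95,305,240,0,0,0,0],
    [-110,350,240,0,0,0,0],
    [-125,395,240,0,0,0,0],
    [-140,440,240,0,0,0,0]
  ]
}}

```text
time_s: 20.9
tcp_pos: [0.4996, 0.282, 0.2906]
orientation: [0.085, 1.57, 0.113]
ft_force: [0.2, 0.5, -1.3]
width: 0.0851
```

Request:
{"method": "move_arm", "body": {
  "moves": [
    [-10,10,0,0,0,0,0],
    [-20,20,0,0,0,0,0],
    [-20,20,0,0,0,0,0],
    [-20,20,0,0,0,0,0]
  ]
}}

```text
time_s: 21.3
tcp_pos: [0.4812, 0.2989, 0.2904]
orientation: [-0.978, 1.57, -0.952]
ft_force: [0.2, -0.9, -0.4]
width: 0.0853
```

```bash
python3 - <<'E'
from h import *
s=manip.sense();print(s["tcp_pos"],s["width"])
im,c=snap("wrist","w7");im2,c2=snap("top","top7");im3,_=snap("scene","sc7")
hsv=cv2.cvtColor(im,cv2.COLOR_BGR2HSV);m=cv2.inRange(hsv,(8,90,40),(28,255,255))
n,l,st,ce=cv2.connectedComponentsWithStats(cv2.dilate(m,np.ones((3,3))))
for i in range(1,n):
    if 100<st[i,4]<1500:print(st[i],ray("wrist",ce[i],.054,c=c)[0].round(4))
cv2.imwrite("pics/m7.png",np.hstack([cv2.resize(im,(400,300)),cv2.resize(im2[150:285,210:390],(400,300))]))
E
```

```text
[0.48117546 0.29891581 0.29038806] 0.08530729208321138
[267 192  28  26 363] [0.5221 0.2991 0.054 ]
```

View pics/m7.png

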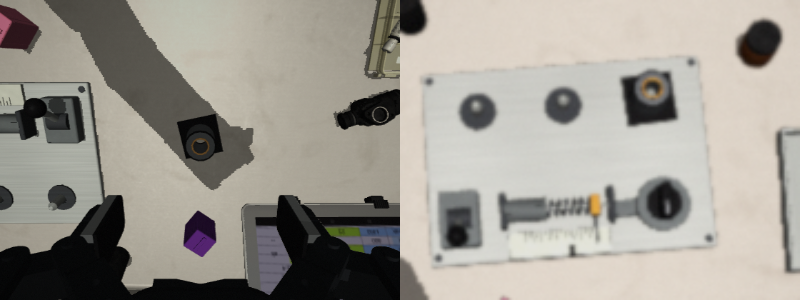

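Request:
{"method": "move_arm", "body": {
  "moves": [
    [20,0,-30,0,0,0,0],
    [41,0,-75,0,0,0,0],
    [41,0,-120,0,0,0,0],
    [41,0,-165,0,0,0,0],
    [41,0,-205,0,0,0,0],
    [41,0,-240,0,0,0,0],
    [41,0,-256,0,0,0,0],
    [41,0,-259,0,0,0,0],
    [41,0,-259,0,0,0,0],
    [41,0,-259,0,0,0,0]
  ]
}}

```text
time_s: 22.45
tcp_pos: [0.5225, 0.3005, 0.0325]
orientation: [0.467, 1.569, 0.494]
ft_force: [-0.2, 0.1, -0.5]
width: 0.0852
```

Request:
{"method": "move_arm", "body": {
  "moves": [
    [0,0,0,0,0,0,255],
    [0,0,0,0,0,0,255],
    [0,0,0,0,0,0,255],
    [0,0,0,0,0,0,255],
    [0,0,0,0,0,0,255],
    [0,0,0,0,0,0,255],
    [0,0,30,0,0,0,255],
    [0,0,70,0,0,0,255],
    [0,0,110,0,0,0,255],
    [0,0,150,0,0,0,255],
    [0,0,150,0,0,0,255]
  ],
  "force": 60
}}

```text
time_s: 23.55
tcp_pos: [0.5237, 0.3021, 0.187]
orientation: [0.545, 1.562, 0.573]
ft_force: [0.5, 1.9, -1.5]
width: 0.0444
```

Request:
{"method": "move_arm", "body": {
  "moves": [
    [18,-40,0,0,0,0,255],
    [36,-80,0,0,0,0,255],
    [54,-120,0,0,0,0,255],
    [72,-160,0,0,0,0,255],
    [90,-200,0,0,0,0,255],
    [105,-230,0,0,0,0,255],
    [111,-241,0,0,0,0,255],
    [111,-241,0,0,0,0,255],
    [111,-241,-40,0,0,0,255],
    [111,-241,-75,0,0,0,255],
    [111,-241,-90,0,0,0,255],
    [111,-241,-90,0,0,0,255],
    [111,-241,-90,0,0,0,255]
  ]
}}

```text
time_s: 24.85
tcp_pos: [0.6322, 0.0613, 0.0916]
orientation: [1.875, 1.57, 1.905]
ft_force: [-0.5, 0.2, -1.2]
width: 0.0445
```

```bash
python3 - <<'E'
from h import *
s=manip.sense();z=s["tcp_pos"][2]-.0325+.054;print(s["tcp_pos"],s["width"],s["ft_force"])
im,c=snap("wrist","w8");hsv=cv2.cvtColor(im,cv2.COLOR_BGR2HSV)
m=cv2.inRange(hsv,(8,110,40),(28,255,255));m[:240]=0;m[:,:230]=0;m[:,330:]=0
k=np.argwhere(m)[:,::-1].astype(np.float32);e=cv2.fitEllipse(cv2.convexHull(k));print(e,len(k))
b=ray("wrist",e[0],z)[0];print("bob",b.round(4))
# pin1 tip: brightest blob near predicted
q=proj("wrist",S(85,0,.05),c=c)[0];print("pred pin1",q)
g=cv2.GaussianBlur(cv2.cvtColor(im,cv2.COLOR_BGR2GRAY),(5,5),0)
d=proj("wrist",S(85,0,.016),c=c)[0];print("pred disc",d)
x0,y0=(d-35).astype(int);w=g[max(y0,0):y0+70,max(x0,0):x0+70];
dk=(w<90).astype(np.uint8);n,l,st,ce=cv2.connectedComponentsWithStats(dk)
for i in range(1,n):
  if st[i,4]>200:print("dark",st[i][:4]+[max(x0,0),max(y0,0),0,0],ce[i]+[max(x0,0),max(y0,0)])
E
```

```text
[0.63216041 0.06129303 0.0916061 ] 0.044454686190636965 [-0.53141707  0.24020603 -1.24108081]
((280.3163757324219, 319.4527893066406), (66.29317474365234, 74.82918548583984), 90.22915649414062) 1500
bob [0.634  0.0603 0.1131]
pred pin1 [ 70.96115942 248.97853767]
pred disc [100.89711447 225.49120787]
dark [ 65 190  70  70] [101.6505615  222.51997911]
```

Request:
{"method": "move_arm", "body": {
  "moves": [
    [3,0,0,0,0,0,255],
    [3,0,0,0,0,0,255],
    [3,0,-10,0,0,0,255],
    [3,0,-18,0,0,0,255],
    [3,0,-26,0,0,0,255],
    [3,0,-34,0,0,0,255],
    [3,0,-38,0,0,0,255],
    [3,0,-41,0,0,0,255],
    [3,0,-41,0,0,0,255],
    [3,0,-41,0,0,0,255]
  ]
}}

```text
time_s: 25.9
tcp_pos: [0.6356, 0.0595, 0.0505]
orientation: [0.119, 1.57, 0.146]
ft_force: [-0.6, 0.8, -1.6]
width: 0.0442
```

Request:
{"method": "move_arm", "body": {
  "moves": [
    [0,0,-1,0,0,0,255],
    [0,0,-2,0,0,0,60],
    [0,0,-2,0,0,0,0],
    [0,0,-2,0,0,0,0],
    [0,0,-2,0,0,0,0],
    [0,0,30,0,0,0,0],
    [0,0,75,0,0,0,0],
    [0,0,120,0,0,0,0],
    [0,0,165,0,0,0,0],
    [0,0,210,0,0,0,0],
    [-25,-40,220,0,0,0,0],
    [-50,-80,220,0,0,0,0],
    [-75,-120,220,0,0,0,0],
    [-100,-160,220,0,0,0,0],
    [-120,-200,220,0,0,0,0],
    [-135,-227,220,0,0,0,0],
    [-135,-227,220,0,0,0,0],
    [-135,-227,220,0,0,0,0]
  ]
}}

```text
time_s: 27.7
tcp_pos: [0.5003, -0.1679, 0.2706]
orientation: [0.095, 1.57, 0.121]
ft_force: [0.7, 1.3, 0.3]
width: 0.0855
```

```bash
python3 - <<'E'
from h import *
import pickle
s=manip.sense();print(s["tcp_pos"],s["width"])
im,c=snap("wrist","w9");pickle.dump(c,open("w9.pkl","wb"));im3,_=snap("scene","sc9")
hsv=cv2.cvtColor(im,cv2.COLOR_BGR2HSV);m=cv2.inRange(hsv,(8,90,40),(28,255,255))
n,l,st,ce=cv2.connectedComponentsWithStats(cv2.dilate(m,np.ones((3,3))))
for i in range(1,n):
    if 60<st[i,4]<2500:print(st[i],ray("wrist",ce[i],.07,c=c)[0].round(4))
print(S(85,110),S(85,-110),proj("wrist",[S(-55,-115,.076),S(-93,-27,.024),S(-103,4,.013)],c=c))
cv2.imwrite("pics/m9.png",np.hstack([cv2.resize(im,(480,360)),cv2.resize(im3[170:290,220:327],(320,360))]))
E
```

```text
[ 0.50031905 -0.16792618  0.27056166] 0.08545351274576536
[355 157  18  30 479] [ 0.4952 -0.0916  0.07  ]
[271 294  28  25 368] [ 0.6414 -0.1601  0.07  ]
[481 295  29  25 391] [0.6363 0.0601 0.07  ]
[169 325  13  22 140] [ 0.6797 -0.2776  0.07  ]
[265 385  11  12 101] [ 0.7516 -0.174   0.07  ]
[0.63452078 0.061412   0.        ] [ 0.640614  -0.1585036  0.       ] [[281.52135017 176.6958345 ]
 [367.92381173 128.07776965]
 [396.1364648  117.06938013]]
```

View pics/m9.png

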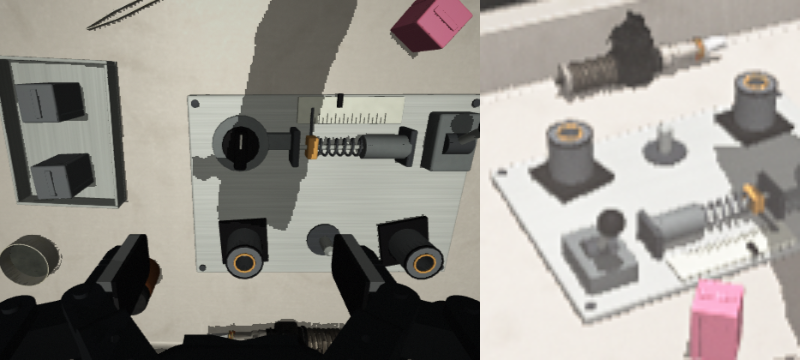

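```bash
python3 - <<'E'
from h import *
import pickle
print(manip.sense()["joint_positions"].round(3))
c=pickle.load(open("w9.pkl","rb"));im=cv2.imread("pics/w9.png");hsv=cv2.cvtColor(im,cv2.COLOR_BGR2HSV);g=im[:,:,0:3].max(2)
# knob bar white line
w=g[135:215,245:320];k=np.argwhere(w>150)[:,::-1]+[245,135]
for r in range(140,200,6):print(r,"".join("%4d"%v for v in g[r,255:310:2]))
print("mark rows")
for r in (109,111,113,115,117,119,121):print(r,"".join("%4d"%v for v in g[r,386:408]))
print("needle rows")
for r in (123,125,127,129,131,133,135,137):print(r,"".join("%4d"%v for v in g[r,354:378]))
E
```

```text
[ 0.368  0.331 -0.186  1.773  0.069  1.044  1.757]
140  200 200 200 179  95 119 119 120 120 120 121 108  55  56  55  54  55  53  54  54  53  52  62  97  97  97  97  97
146  114 116 119 119 120 120 121 121 107  53  53  54  52  53  53  55  55  54  53  53  55  56  53  53  53  51  93  94
152  118 120 120 119 119 105  23  20  10   7   4   5   7   8   5   6   6  10   9  11  52  54  51  52  54  54  55  55
158  117 116 116  99  20  26  26   8  10   9   8   8  27 109  11   9   8   8  10   9   9   8  34  53  53  53  54  56
164  117 116  98  25  24  25   8   7  10   9   8  11  37 105   9   8   7  10   8   7   9   8   8  23  54  53  54  56
170  115 114  16  23  24  24   8  10   8   9  11   9  51 101   8   8   7   9  10   9   8   9   9   8  54  52  54  54
176  115 114  99  21  22  10   9   9   9   7   7   9  10  11  10   8   7   9   7  11   9  10   9  27  52  52  53  53
182  112 112 114 113  51  10   7   9   7   6   6  10   8   9   9   9   8   8  10   9   6  21  54  53  53  53  53  61
188   70  55  53  54  53  56  54  49  10   6   9   6   7   7   8   7   8  12  36  55  55  54  53  53  53  58  97 
[... 901 characters left out ...]
08 108 108 109 108 108 107 106 106  99  79  80  86 107 107 107 108 109 108 109 115 145 211 211
127  107 106 107 107 107 107 108 107  94  32  31  34  65 108 106 107 108 106 107 140 210 211 212 211
129  104 104 105 105 106 107 108 108  94  31  31  34  63 105 107 108 106 107 107 140 211 210 212 211
131  104 105 105 106 105 106 107 106  90  18  32  39  74 107 107 109 108 107 105 140 211 212 213 213
133  105 104 105 104 105 105 106 101  67  21  29  47  90 109 109 108 108  94  48 134 214 213 213 213
135  106 104 106 107 105 106 107  97  48  24  31  46  90 108 107 107 141 190 118 211 212 213 212 213
137  106 106 107 106 107 106 107  97  48  26  31  56  97  67 107 106 138 189 118 209 210 199 158 174
```

Request:
{"method": "move_arm", "body": {
  "moves": [
    [0,2,-45,0,0,0,0],
    [0,2,-90,0,0,0,0],
    [0,2,-135,0,0,0,0],
    [0,2,-175,0,0,0,100],
    [0,2,-205,0,0,0,100],
    [0,2,-213,0,0,0,100],
    [0,2,-213,0,0,0,100],
    [0,2,-213,0,0,0,100],
    [0,2,-213,0,0,0,255],
    [0,2,-213,0,0,0,255],
    [0,2,-213,0,0,0,255],
    [0,2,-213,0,0,0,255],
    [0,2,-213,0,0,0,255],
    [0,2,-213,0,0,0,255]
  ],
  "force": 40
}}

```text
time_s: 29.2
tcp_pos: [0.5014, -0.1677, 0.0588]
orientation: [-0.724, 1.567, -0.699]
ft_force: [0.5, -5.1, 7.6]
width: 0.0128
```

Request:
{"method": "move_arm", "body": {
  "moves": [
    [0,-2,0,0,0,0,255],
    [0,-2,0,0,0,-8,255],
    [0,-2,0,0,0,-16,255],
    [0,-2,0,0,0,-24,255],
    [0,-2,0,0,0,-32,255],
    [0,-2,0,0,0,-40,255],
    [0,-2,0,0,0,-48,255],
    [0,-2,0,0,0,-56,255],
    [0,-2,0,0,0,-64,255],
    [0,-2,0,0,0,-72,255],
    [0,-2,0,0,0,-80,255],
    [0,-2,0,0,0,-88,255],
    [0,-2,0,0,0,-96,255],
    [0,-2,0,0,0,-100,255],
    [0,-2,0,0,0,-100,255],
    [0,-2,0,0,0,-100,255]
  ]
}}

```text
time_s: 30.8
tcp_pos: [0.5021, -0.1676, 0.0588]
orientation: [1.704, 1.567, -0.014]
ft_force: [0.7, 1.1, 9.4]
width: 0.0128
```

```bash
python3 - <<'E'
from h import *
from scipy.spatial.transform import Rotation as R
s=manip.sense();M=R.from_euler("xyz",s["orientation"]).as_matrix();print(s["tcp_pos"],s["width"],s["ft_force"],s["wrist_torque"],s["joint_positions"][6])
print("jaw angle deg",np.degrees(np.arctan2(M[1,1],M[0,1])), "x",M[:,0].round(3))
im,_=snap("top","top10");print(proj("top",[S(-93,-27,.024),S(-103,4,.013),S(-55,-115,.076)]))
E
```

```text
[ 0.50206782 -0.16756515  0.05878362] 0.01284356604796819 [0.72116479 1.121932   9.44198591] [ 0.25465029 -0.16839445 -0.05576808] 0.49536378399457603
jaw angle deg -8.412588109013742 x [ 0.004 -0.    -1.   ]
[[296.82464531 257.58022764]
 [285.8897458  262.47776544]
 [328.94367256 238.62814793]]
```

Request:
{"method": "move_arm", "body": {
  "moves": [
    [0,0,0,0,0,-8,255],
    [0,0,0,0,0,-16,255],
    [0,0,0,0,0,-24,255],
    [0,0,0,0,0,-32,255],
    [0,0,0,0,0,-40,255],
    [0,0,0,0,0,-48,255],
    [0,0,0,0,0,-56,255],
    [0,0,0,0,0,-64,255],
    [0,0,0,0,0,-72,255],
    [0,0,0,0,0,-80,255],
    [0,0,0,0,0,-88,255],
    [0,0,0,0,0,-96,255],
    [0,0,0,0,0,-104,255],
    [0,0,0,0,0,-112,255],
    [0,0,0,0,0,-120,255],
    [0,0,0,0,0,-124,255],
    [0,0,0,0,0,-124,255],
    [0,0,0,0,0,-124,255]
  ]
}}

```text
time_s: 32.65
tcp_pos: [0.5022, -0.1684, 0.0588]
orientation: [-2.612, 1.567, -0.211]
ft_force: [1.3, -0.6, 11.2]
width: 0.013
```

```bash
python3 - <<'E'
from h import *
from scipy.spatial.transform import Rotation as R
s=manip.sense();M=R.from_euler("xyz",s["orientation"]).as_matrix();print(s["tcp_pos"],s["width"],s["ft_force"],s["wrist_torque"],s["joint_positions"])
print("jaw angle deg",np.degrees(np.arctan2(M[1,1],M[0,1])), "x",M[:,0].round(3))
im,_=snap("top","top11");im3,c3=snap("scene","sc11")
for f in("top7","top10","top11"):
    a=cv2.imread(f"pics/{f}.png");h=cv2.cvtColor(a,cv2.COLOR_BGR2HSV);m=cv2.inRange(h,(8,110,60),(28,255,255));m[:228]=0;m[258:]=0;m[:,:255]=0;m[:,310:]=0
    k=np.argwhere(m);print(f,len(k),k.mean(0) if len(k) else 0)
for f in("sc9","sc11"):
    a=cv2.imread(f"pics/{f}.png");h=cv2.cvtColor(a,cv2.COLOR_BGR2HSV);m=cv2.inRange(h,(8,110,60),(28,255,255));m[:220]=0;m[265:]=0;m[:,:270]=0;m[:,340:]=0
    k=np.argwhere(m);print(f,len(k),k.mean(0) if len(k) else 0)
E
```

```text
[ 0.50215874 -0.16838544  0.05881656] 0.012986886330531374 [ 1.33800318 -0.61130986 11.18946579] [-0.17133803 -0.06146481 -0.08727293] [-0.31954392  0.8308862   0.9483621   2.04021908 -0.98016972  0.80853939
 -1.07928763]
jaw angle deg -132.4185630190557 x [ 0.004 -0.001 -1.   ]
top7 39 [241.82051282 297.07692308]
top10 0 0
top11 0 0
sc9 27 [235.66666667 311.66666667]
sc11 30 [239.16666667 302.7       ]
```

Request:
{"method": "move_arm", "body": {
  "moves": [
    [0,0,0,0,0,0,200],
    [0,0,0,0,0,0,100],
    [0,0,0,0,0,0,100],
    [0,0,0,0,0,0,100],
    [0,0,40,0,0,0,100],
    [0,0,85,0,0,0,100],
    [0,0,130,0,0,0,0],
    [0,0,175,0,0,8,0],
    [0,0,210,0,0,16,0],
    [0,0,210,0,0,24,0],
    [0,0,210,0,0,32,0],
    [0,0,210,0,0,40,0],
    [0,0,210,0,0,48,0],
    [0,0,210,0,0,56,0],
    [0,0,210,0,0,64,0],
    [0,0,210,0,0,72,0],
    [0,0,210,0,0,80,0],
    [0,0,210,0,0,88,0],
    [0,0,210,0,0,96,0],
    [0,0,210,0,0,104,0]
  ]
}}

```text
time_s: 34.75
tcp_pos: [0.5002, -0.1676, 0.2672]
orientation: [-1.557, 1.57, 2.665]
ft_force: [-0.2, -0.3, 0.6]
width: 0.0853
```

Request:
{"method": "move_arm", "body": {
  "moves": [
    [0,10,0,0,0,8,0],
    [0,20,0,0,0,16,0],
    [0,30,0,0,0,24,0],
    [0,40,0,0,0,32,0],
    [0,50,0,0,0,40,0],
    [0,60,0,0,0,48,0],
    [0,70,0,0,0,56,0],
    [0,80,0,0,0,64,0],
    [0,90,0,0,0,72,0],
    [0,100,0,0,0,80,0],
    [0,110,0,0,0,88,0],
    [0,118,0,0,0,96,0],
    [0,118,0,0,0,104,0],
    [0,118,0,0,0,112,0],
    [0,118,0,0,0,120,0],
    [0,118,0,0,0,120,0],
    [0,118,0,0,0,120,0]
  ]
}}

```text
time_s: 36.45
tcp_pos: [0.5003, -0.0498, 0.2672]
orientation: [2.997, 1.571, 3.02]
ft_force: [-0.2, 0.1, 0.6]
width: 0.0853
```

```bash
python3 - <<'E'
from h import *
import pickle
print(manip.sense()["tcp_pos"],manip.sense()["joint_positions"].round(2))
im,c=snap("wrist","w12");pickle.dump(c,open("w12.pkl","wb"))
p=proj("wrist",[S(-93,4,.024),S(-103,4,.013)],c=c);print(p)
x,y=p[1].astype(int);y0=max(y-40,0);g=im.max(2)
cv2.imwrite("pics/ndl.png",np.hstack([cv2.resize(im[y0:y0+100,x-60:x+60],(600,500),interpolation=cv2.INTER_CUBIC),cv2.resize(im,(200,500))]))
E
```

```text
[ 0.50028448 -0.04984295  0.26720421] [-0.12  0.3   0.17  1.84 -0.06  1.01  1.67]
[[282.16276867 125.50379935]
 [282.08402582 114.46955922]]
```

View pics/ndl.png

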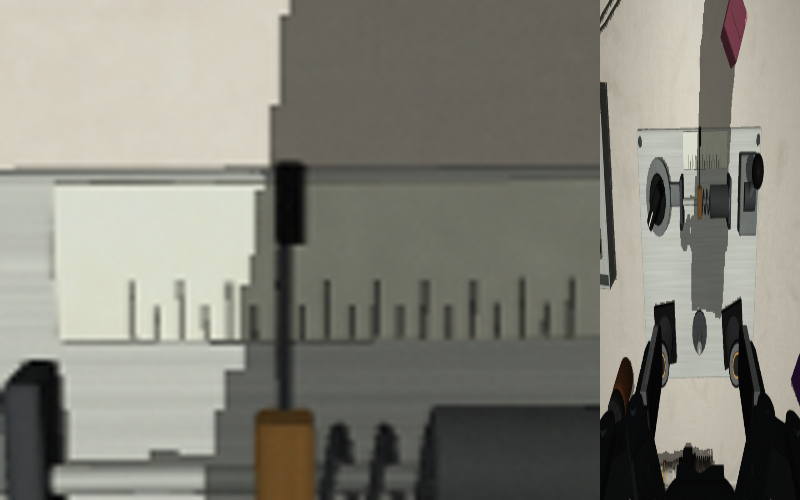

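```bash
python3 - <<'E'
from h import *
import pickle
c=pickle.load(open("w12.pkl","rb"));im=cv2.imread("pics/w12.png");g=im.max(2)
q=proj("wrist",S(-83.8,140,.0867),c=c)[0];print("pred",q)
x,y=q.astype(int);m=(g[y-35:y+35,x-35:x+35]<35).astype(np.uint8)
n,l,st,ce=cv2.connectedComponentsWithStats(m);i=1+st[1:,4].argmax();print(st[i]+[x-35,y-35,0,0,0],ce[i]+[x-35,y-35])
print(ray("wrist",ce[i]+[x-35,y-35],.0867,c=c),S(-83.8,140),S(-118,140),S(-48,140))
r=round(114.5)
for r in (117,120,124,126,128):print(r,g[r,270:298])
E
```

```text
pred [442.28161377 143.48082141]
[425 129  33  30 772] [440.95725389 143.42746114]
[[0.46493609 0.08559075 0.0867    ]] [0.46495464 0.08672533 0.        ] [0.43076776 0.08577811 0.        ] [0.50074091 0.08771686 0.        ]
117 [220 220 204 109 110 109  96  24  10   9   9   8  35  89 112 111 110 111
 110 112 112 114 114 113 114 112 113 112]
120 [221 221 203 110 110 109  98  23   8   9  11   8  35  89 113 112 113 113
 112 112 113 114 115 113 114 113 111 112]
124 [220 220 200 112 112 112 102  56  31  39  74 112 114 115 113 114 112 112
 113 114 113 115 115 114 113 113 111 111]
126 [218 202 109 111 112 113 102  55  32  39  75 114 113 113 112 112 113 112
 112 112 112 112 113 114 113 111 109 109]
128 [219 202 110 111 112 112 103  56  32  38  75 112 112 111 112 111 111 110
 110 111 112 113 112 113 112 111 109 109]
```

Request:
{"method": "move_arm", "body": {
  "moves": [
    [-20,40,0,0,0,0,255],
    [-40,80,0,0,0,0,255],
    [-60,120,0,0,0,0,255],
    [-69,136,-20,0,0,0,255],
    [-69,136,-60,0,0,0,255],
    [-69,136,-60,0,0,0,255],
    [-69,136,-90,0,0,0,255],
    [-69,136,-120,0,0,0,255],
    [-69,136,-150,0,0,0,255],
    [-69,136,-175,0,0,0,255],
    [-69,136,-185,0,0,0,255],
    [-69,136,-185,0,0,0,255],
    [-69,136,-185,0,0,0,255]
  ]
}}

```text
time_s: 37.8
tcp_pos: [0.4323, 0.0863, 0.0833]
orientation: [0.076, 1.57, 0.103]
ft_force: [-0.1, 0.1, -0.2]
width: 0.0001
```

Request:
{"method": "move_arm", "body": {
  "moves": [
    [10,0,0,0,0,0,255],
    [20,1,0,0,0,0,255],
    [30,1,0,0,0,0,255],
    [40,1,0,0,0,0,255],
    [50,1,0,0,0,0,255],
    [58,2,0,0,0,0,255],
    [65,2,0,0,0,0,255],
    [68,2,0,0,0,0,255],
    [68,2,0,0,0,0,255],
    [68,2,0,0,0,0,255]
  ]
}}

```text
time_s: 38.8
tcp_pos: [0.4995, 0.0884, 0.0823]
orientation: [0.003, 1.571, 0.03]
ft_force: [0.2, -0.1, -0.6]
width: -0.0001
```

Request:
{"method": "move_arm", "body": {
  "moves": [
    [2,0,0,0,0,0,255],
    [3,0,0,0,0,0,255],
    [3,0,0,0,0,0,255],
    [3,0,0,0,0,0,255]
  ]
}}

```text
time_s: 39.2
tcp_pos: [0.4999, 0.0884, 0.082]
orientation: [-3.069, 1.566, -3.041]
ft_force: [-8.1, 1.2, 4.4]
width: 0.0002
```

Hard stop felt (-8 N). Retreat to the observing pose and check.

Request:
{"method": "move_arm", "body": {
  "moves": [
    [-15,0,0,0,0,0,255],
    [-35,0,0,0,0,0,255],
    [-55,0,20,0,0,0,255],
    [-65,0,60,0,0,0,255],
    [-65,0,105,0,0,0,255],
    [-60,0,150,0,0,0,200],
    [-40,-40,185,0,0,0,100],
    [-20,-80,185,0,0,0,0],
    [-3,-138,185,0,0,0,0],
    [-3,-138,185,0,0,0,0],
    [-3,-138,185,0,0,0,0],
    [-3,-138,185,0,0,0,0]
  ]
}}

```text
time_s: 40.4
tcp_pos: [0.4992, -0.0484, 0.2671]
orientation: [1.96, 1.57, 1.989]
ft_force: [0.7, 0.3, -0.7]
width: 0.0855
```

```bash
python3 - <<'E'
from h import *
s=manip.sense();print(s["time_s"],s["tcp_pos"],s["ft_force"])
im,c=snap("wrist","w13");g=im.max(2)
p=proj("wrist",[S(-93,4,.024),S(-103,4,.013)],c=c).round().astype(int);print(p)
for r in (p[1][1]+3,p[1][1]+6,p[1][1]+10,p[1][1]+12):print(r,g[r,p[1][0]-14:p[1][0]+14])
for a in(-.5,.35,.5):
    q=proj("wrist",S(-55+60*np.sin(a),140,.034+.06*np.cos(a)),c=c)[0];print(a,q.round(1))
x,y=q.astype(int);m=(g[y-45:y+45,x-35:x+35]<35).astype(np.uint8)
n,l,st,ce=cv2.connectedComponentsWithStats(m);i=1+st[1:,4].argmax();print("ball",st[i]+[x-35,y-45,0,0,0],ce[i]+[x-35,y-45])
h=cv2.cvtColor(im,cv2.COLOR_BGR2HSV);m=cv2.inRange(h,(8,90,40),(28,255,255))
n,l,st,ce=cv2.connectedComponentsWithStats(cv2.dilate(m,np.ones((3,3))))
for i in range(1,n):
    if 60<st[i,4]<2500:print(st[i],ray("wrist",ce[i],.07,c=c)[0].round(4))
snap("top","top13");snap("scene","sc13")
a=cv2.imread("pics/top13.png");b=cv2.imread("pics/top0.png")
d=cv2.absdiff(a,b).max(2)[120:300,140:460]
print("top change px around jar, cyl:",(d[30:65,215:250]>40).sum(),(d[15:50,55:90]>40).sum())
# caps in tray: dark grey blobs
t=a[205:275,380:435];print("tray dark frac",(t.max(2)<100).mean(),"arm cover?",t.mean((0,1)))
E
```

```text
40.4 [ 0.49918703 -0.04839102  0.2671259 ] [ 0.68259954  0.32328728 -0.72741729]
[[281 127]
 [281 116]]
119 [221 221 221 221 220 204 110 109  94   8   9  12  11  10  49 113 113 112
 109 111 112 112 114 114 114 114 113 112]
122 [220 220 221 219 217 200 112 111  96   8  10  11   9  11  50 113 113 113
 113 114 112 113 115 115 114 114 113 110]
126 [219 219 219 203 111 111 111 111  98  32  31  57 113 113 113 114 114 112
 113 112 114 113 113 114 113 112 112 111]
128 [219 218 218 201 111 112 112 112  98  33  31  58 112 112 114 113 113 112
 112 111 111 112 113 114 113 112 113 111]
-0.5 [440.3 145.6]
0.35 [434.5 202.1]
0.5 [431.7 209.5]
ball [417 196  29  28 651] [430.88940092 209.44854071]
[270 156  14  30 413] [ 0.4945 -0.0524  0.07  ]
[367 295  22  26 277] [0.6367 0.0552 0.07  ]
[172 296  11  23 150] [ 0.6416 -0.1515  0.07  ]
[ 32 311  42  40 627] [ 0.668 -0.281  0.07 ]
[170 385  14  18 149] [ 0.7533 -0.1592  0.07  ]
top change px around jar, cyl: 0 0
tray dark frac 0.1303896103896104 arm cover? [150.47376623 155.61688312 156.64597403]
```

```bash
python3 - <<'E'
from h import *
for f in("sc9","sc13"):
    a=cv2.imread(f"pics/{f}.png");h=cv2.cvtColor(a,cv2.COLOR_BGR2HSV);m=cv2.inRange(h,(8,90,50),(28,255,255))
    for y in(110,-110):
        q=proj("scene",S(85,y,.07))[0].astype(int);w=m[q[1]-12:q[1]+12,q[0]-12:q[0]+12];k=np.argwhere(w);print(f,q,len(k),k.mean(0)-12 if len(k) else None)
manip.hand_in();print(manip.sense()["time_s"])
E
```

```text
sc9 [249 214] 14 [-0.57142857  0.64285714]
sc9 [311 197] 9 [0.11111111 1.22222222]
sc13 [249 214] 14 [-0.57142857  0.64285714]
sc13 [311 197] 9 [0.11111111 1.22222222]
the job is handed in; nothing more can be done
the job is handed in; nothing more can be done
```

The job is done and handed in at about 40 s of the 210 s allowed. I saw only two caps and two bobbins in the scene.

- **Caps:** both were taken off the left and middle spindles and stand in the steel tray.
- **Bobbins:** one is on the left spindle and one on the right. From above, just after mounting, they measured 220 mm apart, which matches the spindle spacing, and the scene camera showed no shift since. I did not measure seating height directly.
- **Knob:** turned about 224° clockwise and let go. The needle stands about 1.1 mm to the right of the middle of the mark tab, within the 3 mm limit, and it had not moved when I re-checked after throwing the switch.
- **Switch:** pushed until I felt the hard stop. The ball then appeared in the image where the full-on position should be.
- **Jar and black cylinder:** no change in the top picture from start to finish.

Two checks disagreed:

- **Bobbin position:** in the last wrist picture the bobbin rings read 5–8 mm off in y. The gripper fingers partly hid both rings, so I relied on the unchanged scene view instead.
- **Camera bias:** the wrist and top cameras differed by 2–3 mm on the stand's position. I aligned each fit using the wrist camera.

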